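Put the dry chopping board away behind the rack's lift-and-slide keeper

TASK

The small chopping board has dried on its stand; put it away in the board rack. Lift the rack's keeper over the bump in its rail and slide it right over to the open end and set it down there; put the board's long edge in the groove at a slant so that it passes under the two hooks, straighten it upright and let go, then bring the keeper back over the bump and let it drop fully home in front of the board. Never force the keeper through the bump, and leave the pepper mill, the salt cellar and the honey jar standing where they are.

Things in the scene. Friction and masses are not known exactly. Their poses are not given: they have to be found in the camera images.
- board: loose wooden chopping board, 12 mm thick (x), 170 wide (y), 130 high (z), 0.18 kg. Origin: middle of its bottom edge face; z points to its top edge. At the start it leans on the stand, 0.56 rad from vertical, top edge towards the stand's front; its x then points to the stand's back and up. Its upper 40 mm are free on both faces for the fingers
- stand: fixed wooden drying stand, 120 x 150 mm, under 110 mm high; origin under the middle of its base, -x is its front (roughly towards the robot). Two slanting rails 50 mm either side of the middle carry the lower 88 mm of the board; its bottom edge lies on a slanting ledge with a lip 8 mm high on the far side, so draw it out along its own slant
- rack: fixed wooden board rack, base x -62 to +42, y -118 to +118, 8 mm thick; origin on the worktop, +x its back, y along it. Steel keeper rail in front (x -43 to -31, top at z 20), the groove behind it, then two wooden posts 22 mm wide at y -87 and +53, leaning back 0.05 rad and hooked at the top. Nothing stands above z 45 between the posts
- groove (a point): middle of the groove's floor (rack x 0, y -17, z 8 mm), axes as the rack. The groove runs along y and spans x -11 to +11 mm from here; front lip 6 mm high, back side 10 mm. End stops 10 mm high at y -93 and +93 leave the board 8 mm of play each way. The posts' front faces rise from the groove's back side (x +11)
- hook_mid (a point): point midway between the two steel hooks on the posts' tops, level with their undersides and at their front ends; axes as the rack. The hooks' undersides are 142 mm above the groove's floor along the posts, 12 mm above the stored board's top edge; they reach 12 mm forward of the posts' faces, so the board cannot come straight down behind them
- keeper_slide (a joint): keeper's travel along the rack's +y (m): 0 shut, before the board's place; 0.100 the open end; from 0.088 it is clear of the board's place. A square bump on the rail, 10 mm high, 10 mm long (rack y 38 to 48), stops it: down, it moves only from 0 to 0.031 (shut side) or 0.053 to 0.100 (open side). Friction about 1 N
- keeper_lift (a joint): height of the keeper above its rail (m): 0 fully down, at most 0.035; above 0.010 it passes over the bump. It drops by its own weight (0.18 kg) when let go
- keeper_grip (a point): point to grip on the keeper's wooden handle, moves with it; axes as the rack; rack x -39, z 122 mm when down. The handle is a bar 14 mm thick (y), 20 mm wide, leaning 0.61 rad from vertical, top to the rack's front (-x); it runs 26 mm up and 40 mm down its slope from here. Below is the keeper's steel plate, 30 mm wide (y), x -16 to -10, up to z 100
- pepper_mill: loose brown wooden pepper mill, 58 mm across and 150 mm tall, between rack and stand; origin under its middle; leave it alone
- salt_cellar: loose round wooden salt cellar, 67 mm across and 60 mm tall, close behind the rack; origin under its middle; leave it alone
- honey_jar: loose honey jar, 60 mm across and 85 mm tall, behind the stand; origin under its middle; leave it alone
Things that resemble listed ones, but are neither listed nor needed, are in the scene too. There is more than one size of the board; the job needs the largest.

How it is judged:
By the outcome, as a careful person would: the job done as asked, in the order asked, and still so for the second after the job is handed in, with the robot touching nothing.
It also fails if it takes over 72 s, if anything falls off the work surface, if the arm or the gripper's body presses on something with over 40 N, if the wrist force passes 120 N, or if a joint passes its speed limit or range.

ROBOT

A 6-joint arm with a two-finger parallel gripper is mounted at the origin on a cart in front of the work surface, level with it; the furniture and walls round the work are solid. World frame = base frame: x ahead of the robot, y to its left, z up, the work surface at z = 0. Lengths are in m, angles in rad, forces in N, time in s.
With the tool pointing down it reaches from about 0.375 to 0.975 m from the base axis. Payload 3.8 kg.
Tool frame: the origin (TCP) lies at the very end of the fingers, on their centre line; the grasp point (between the pads) lies 19 mm behind it; z points along the fingers, y is the direction in which the jaws open and shut (so a half turn about z gives the same grasp; the last joint's range is limited). The gripper opens to 85 mm and grips with 20 to 120 N. Pads are 22 mm wide; open, the fingers measure 114 mm over their backs; the gripper's body (76 mm by 85 mm) begins 54 mm behind the grasp point. The pads swing forward as they close: fully open they stand 13 mm farther back than shut.
Start: joints at [1.072, 0.264, 1.604, -0, 1.274, -0.037], TCP at [0.301, 0.604, 0.231] pointing down, gripper open.
Joint ranges: [-2.63, 2.63], [-0.94, 2.18], [0.31, 2.57], [-1.31, 4.45], [0, 2.66], [-2.55, 2.55]. Speed limits (rad/s): [2.57, 2.57, 3.14, 3.14, 3.14, 3.14].

INTERFACE

Orientations are given as a rotation vector (axis times angle).
In Python, from workcell import status, read_camera, camera_info, order gives the robot as it stands.
- The arm moves only by the tool move_arm, never from a script. Its argument "deltas" is a list of rows, each a list of 3 entries, a list of its own where there are three numbers: the turn, a rotation vector about the world's x, y, z as a fraction of full scale, then the shift along the world's x, y, z as a fraction of full scale, then the closure, from -1 (fully open) to 1 (shut), so that 0 is half open. A call has 1 to 20 rows; each row is the pose to reach, as a shift and turn from the pose commanded when the call began; what a row does not reach only later rows make up. Full scale, the value 1, is 0.1 m for a shift and pi/2 rad for a turn. A row lasts 1/8 s, in which the tool goes at most 62.5 mm and 10.7 degrees, less where a joint would pass 70% of its speed; a pose out of reach is approached as far as the arm can. A call with a number of a shift or a turn outside -1 to 1 is refused whole. A call with a gripper value outside its range is refused whole. The fingers move at their own pace and stop on an object; "grip_force" is the grip in N (left out, the last holds). Time passes only in rows, so rows that repeat a pose let the fingers close. It gives the time, the measured TCP pose, the force and the opening at its end, in the units of the state.
- status.read_state(): the state, without advancing time (a new reading comes with each control period).
- read_camera(name): name is "scene" or "top"; returns (picture, depth): 400x640x3 uint8, red, green, blue; 400x640 float32, m along the optical axis (not along the pixel's ray), 0 where there is no reading.
- camera_info(name): a dict with "K" (3x3 intrinsics, pixels), "R" (3x3) and "t" (3): a world point X has camera coordinates R X + t. Camera axes: x right, y down, z forward; pixel columns grow to the right and rows downward; lengths in m; the calibration is good to about 2 mm. A picture is of the moment at which its call begins. camera_info takes no time and is no camera call.
- order.finish_job(): hands the job in, once; it reports no verdict.
The state is a dict: "time": time; "q": joint angles; "joint_vel": joint speeds; "joint_torque": joint torques, N m; "tool_pos": TCP position; "tcp_rot": TCP orientation; "wrist_force": force on the tool from outside, world axes, zero at the start; "torque": the same for the moment, N m; "width": opening from 0.0 (shut) to 1.0 (fully open).
Only numpy, scipy, OpenCV 4.12 (cv2) and the standard library are available. Lean on these libraries where they do the work, as an engineer would, in place of code of your own. Each camera call takes 0.05 s, during which the arm holds its last target. There are 200 camera calls.

## Working session

There is one attempt and no reset: what is moved stays moved. The work goes in short steps, Python scripts to look and compute and a tool call to move; the robot and the scene stay as the last step left them, time stands still between calls to the robot, and variables do not carry over. Pictures are saved under pics/ and viewed, about 8 in all and at most 12, crops included, and the job is handed in when it is done.

Besides the shell and the picture viewer there is one more tool, called after "Emit:" as name(argument=value, ...), one argument or row to a line, values as JSON. move_arm: Moves the arm, as the interface text tells. Its arguments: {"type":"object","properties":{"deltas":{"type":"array","items":{"type":"array"}},"grip_force":{"type":"number"}},"required":["deltas"]}

```bash
mkdir -p pics; ls; cat > h.py <<'E'
import numpy as np, cv2
from workcell import status, read_camera, camera_info, order
def snap(n,f):
    p,d=read_camera(n); cv2.imwrite(f'pics/{f}.png',p[:,:,::-1]); np.save(f'pics/{f}_d.npy',d); return p,d
def world(n,u,v,d):
    c=camera_info(n);K=np.array(c['K']);R=np.array(c['R']);t=np.array(c['t'])
    u=np.asarray(u,float);v=np.asarray(v,float);d=np.asarray(d,float)
    P=np.stack([(u-K[0,2])/K[0,0]*d,(v-K[1,2])/K[1,1]*d,d],-1)
    return (P-t)@R
def proj(n,X):
    c=camera_info(n);K=np.array(c['K']);q=np.asarray(X)@np.array(c['R']).T+np.array(c['t']);q=q@K.T
    return q[...,:2]/q[...,2:]
E
python3 - <<'E'
from h import *
for n in('scene','top'):
    p,d=snap(n,n+'0'); c=camera_info(n); print(n,c, (d==0).mean())
print(status.read_state())
E
```

```text
pics
scene {'K': array([[406.24392017,   0.        , 316.41986703],
       [  0.        , 406.24392017, 197.55995051],
       [  0.        ,   0.        ,   1.        ]]), 'R': array([[ 0.82903703, -0.55899527, -0.01489632],
       [-0.40682548, -0.5846517 , -0.70190841],
       [ 0.38365432,  0.58796826, -0.71211143]]), 't': array([-0.5226899 ,  0.15588475,  1.32474352])} 0.0044453125
top {'K': array([[367.61128354,   0.        , 317.01267103],
       [  0.        , 367.61128354, 199.30830046],
       [  0.        ,   0.        ,   1.        ]]), 'R': array([[ 0.00805378, -0.99973162,  0.02172138],
       [-0.98382584, -0.01180913, -0.17873796],
       [ 0.1789465 , -0.01993054, -0.98365691]]), 't': array([-0.22716125,  0.52875569,  1.28467018])} 0.00405078125
{'time': 0.1, 'q': array([ 1.07211548e+00,  2.64669759e-01,  1.60527118e+00, -2.39223649e-05,
        1.27367805e+00, -3.69376618e-02]), 'joint_vel': array([ 8.25442630e-05, -1.25175974e-03, -2.92368554e-03, -2.92896667e-06,
        1.53084990e-03,  2.41574391e-03]), 'joint_torque': array([ 5.37101660e-04, -5.16707110e+01, -3.68592489e+01,  7.76461297e-05,
        6.21079598e-03, -2.02006237e-05]), 'tool_pos': array([0.30043034, 0.60370874, 0.23007371]), 'tcp_rot': array([-0.71874959, -3.05773833,  0.0030785 ]), 'wrist_force': array([-0.40858279, -0.75031497,  0.14053404]), 'torque': array([-0.0182313 ,  0.02942998,  0.01431544]), 'width': 1.0030859426610166}
```

View pics/scene0.png

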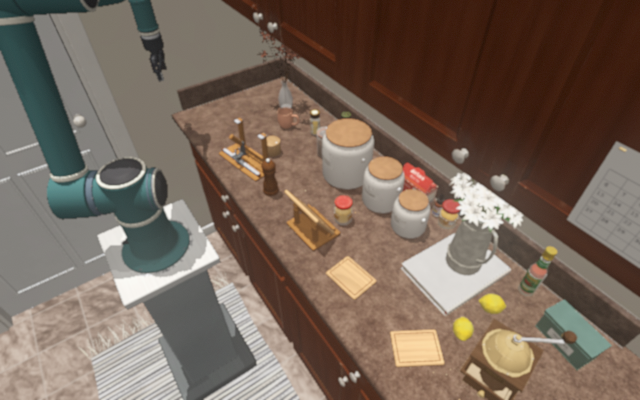

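View pics/top0.png

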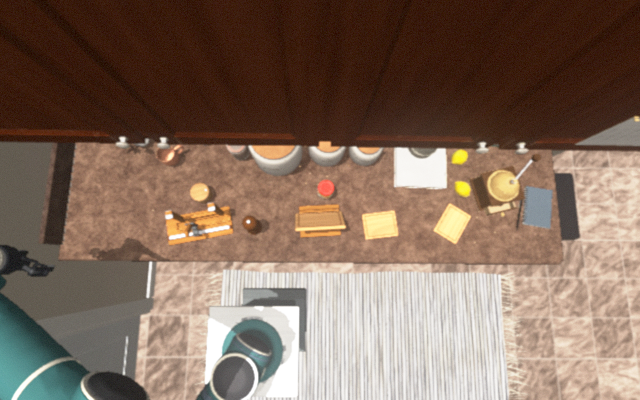

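```bash
python3 - <<'E'
from h import *
a=cv2.imread('pics/scene0.png');b=cv2.imread('pics/top0.png')
r=lambda i,x,y,w,h:cv2.resize(i[y:y+h,x:x+w],(400,300),interpolation=cv2.INTER_CUBIC)
cv2.imwrite('pics/c0.png',np.vstack([np.hstack([r(a,210,105,96,72),r(b,155,190,96,72)]),np.hstack([r(a,275,175,96,72),r(b,280,185,96,72)])]))
# world maps
for n,box in(('top',(155,190,115,60)),('top',(285,195,70,50))):
    d=np.load(f'pics/{n}0_d.npy');x,y,w,h=box
    v,u=np.mgrid[y:y+h,x:x+w];W=world(n,u,v,d[y:y+h,x:x+w])
    np.set_printoptions(linewidth=250)
    print('z mm, rows from',y,'cols from',x,'step2'); 
    for i in range(0,h,2): print(y+i,' '.join('%3d'%z for z in W[i,::2,2]*1000))
d=np.load('pics/top0_d.npy')
for (u,v) in [(166,240),(232,228),(199,225),(297,206),(343,206),(298,236),(343,236),(250,225),(326,187),(200,192)]: print(u,v,world('top',u,v,d[v,u]).round(3))
E
```

```text
z mm, rows from 190 cols from 155 step2
190  -4   2   2   2  -4   0   4   0   5  -3  -5   4  -6  -2   0  -1   3   2  60  52  63  53  58  57  52  61  56  53  15  -1   0   2   2   6   5  -2  -1   0  -3   0   0   0   3   1  -1  -2  -3  -2   0   4   0   0   0  -1   2  -5   0  -1
192  -1   0   0  -2  -3   1  -1  -2  -1   2   0   2   3   1   1   6   0  -3  56  55  56  56  56  59  52  59  54  55  27  -8   2   2  -5  -1  -1  -1   1   3   0  -1   2   0  -1  -4  -2   3   0   1   5   2  -1  -6  -1   0   0   0  -1   4
194  -1   0   1   5  -1   2  -1   0  -4   0  -2  -3  -2   0   0   0   2   0  55  61  57  53  57  61  58  60  52  47  23   0  -1   0  -4  -1  -2  -3  -2   0  -1  -1  -3   0   0  -2   5  -2  -4   1   1  -3   0  -2   0   2   2   0  -1  -1
196   5   3  -1  -1  -2  -5  -2  -1  -4   0  -1   0   0   2   3   1  -2  -1  -3  56  53  58  55  55  54  60  57  40  22   1  -4   0  -3   2  -3  -1   2   2   0   0  -1   3   4   0  -5  -2  -7  -2   1   0   2   0  -2   2  -3  -5   0   0
198  -4  -2  -3   0  -1  -1   1  -2  -1   0  -3   3   2  -3  -2  -2  -5   0 1363  52  55  57  60  52  63  52  44  31
[... 9259 characters left out ...]
1   2   4  -5   2   3  -6   1   0   1  -1   0   4   3   0  -1   0  -1  -5   0  -4   0   2   1   1   2   0  -3   2   3
241  -2   1   1   5   0   2   0   1   1   2  -5   0  -4  -4   0  -7   2   2   0  -1   0  -3  -1   3   0   0   1   0  -1   0  -1   0   0   0   0
243   0  -4  -2   1   2  -3   5   0   3  -1  -1   3   0   1  -3   1  -3   0  -4   1  -5   0   7   3   0   2   0   0   2   0  -3   0  -1   0  -1
166 240 [0.382 0.327 0.005]
232 228 [0.428 0.09  0.005]
199 225 [0.437 0.21  0.009]
297 206 [ 0.514 -0.148 -0.001]
343 206 [ 0.516 -0.321 -0.003]
298 236 [ 0.401 -0.154  0.003]
343 236 [ 0.403 -0.32  -0.001]
250 225 [0.426 0.003 0.135]
326 187 [ 0.569 -0.253  0.086]
200 192 [0.552 0.201 0.054]
```

View pics/c0.png

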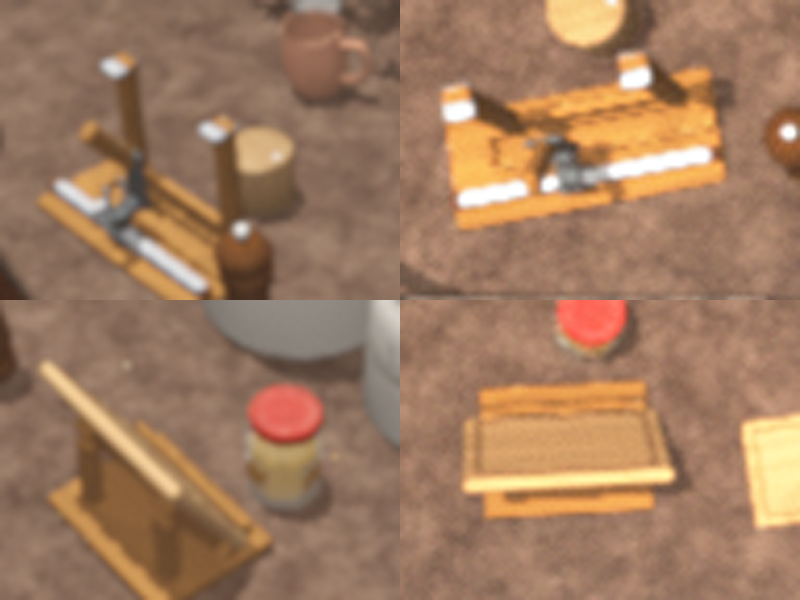

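Both views agree. The rack is at top (200,225) and the stand with its leaning board at top (320,220), scene (312,215). Things that could be taken for the board are the two thin boards lying flat, at top (380,225) and (452,223). The one on the stand is the largest and the only one leaning, so I choose it. The crop shows its leaning face and the keeper on the rail at about (190,228).

```bash
cat >> h.py <<'E'
from scipy.spatial.transform import Rotation as Ro
def cloud(n,f,box):
    x,y,w,h=box; d=np.load(f'pics/{f}_d.npy'); v,u=np.mgrid[y:y+h,x:x+w]
    W=world(n,u,v,d[y:y+h,x:x+w]).reshape(-1,3); C=cv2.imread(f'pics/{f}.png')[y:y+h,x:x+w].reshape(-1,3)
    return W,C
E
python3 - <<'E'
from h import *
for n,bx in(('top',(158,192,82,56)),('scene',(215,110,70,75))):
    W,C=cloud(n,n+'0',bx); z=W[:,2]
    print(n)
    white=(C.min(1)>170)
    g=white&(z>12)&(z<30)&(W[:,0]<.46)&(W[:,1]<.36)&(W[:,1]>.05);P=W[g]
    c=P.mean(0);u,s,vt=np.linalg.svd(P[:,:2]-c[:2]);e=vt[0]*np.sign(vt[0][1]);t=(P[:,:2]-c[:2])@e
    print('rail',g.sum(),c.round(4),e.round(4),'yaw',np.arctan2(-e[0],e[1]).round(4),t.min(),t.max())
    g=(z>.145)&(z<.17)&white;P=W[g]
    print('hooks');
    if len(P):
        k=P[:,1]>.21+ .03
        lab=cv2.kmeans(P.astype(np.float32),2,None,(3,20,.0001),5,0)[1].ravel()
        for i in(0,1): print(P[lab==i].mean(0).round(4),(lab==i).sum(),P[lab==i].min(0).round(3),P[lab==i].max(0).round(3))
    g=(z>.004)&(z<.05)&(W[:,0]<.5)&(W[:,1]<.345)&(W[:,1]>.06)
    r=cv2.minAreaRect(W[g][:,:2].astype(np.float32)*1000);print('base rect',r)
    g=(z>.1)&(z<.145)&(W[:,1]>.19)&(W[:,1]<.28)&(W[:,0]<.42);P=W[g];
    print('handle',len(P)); 
    for lo in(.1,.115,.13):
        q=P[(P[:,2]>=lo)&(P[:,2]<lo+.015)]; print(lo,len(q),q.mean(0).round(4) if len(q) else '')
for n,bx in(('top',(285,200,70,40)),('scene',(280,185,60,65))):
    W,C=cloud(n,n+'0',bx); z=W[:,2]
    g=(z>.05)&(z<.16)&(W[:,0]>.35)&(W[:,0]<.5)&(W[:,1]>-.35)&(W[:,1]<-.12)
    for it in range(5):
        P=W[g];c=P.mean(0);vt=np.linalg.svd(P-c)[2];nn=vt[2]*np.sign(vt[2][2]); g=(np.abs((W-c)@nn)<.005)&(z>.03)
    g&=(W[:,0]<.52)&(W[:,1]>-.36)&(W[:,1]<-.12);P=W[g]
    ey=np.cross(np.array([0,0,1.]),nn);ey/=np.linalg.norm(ey);ez=np.cross(nn,ey)
    print(n,'board n',nn.round(3),'tilt',np.arcsin(nn[2]).round(3),'yaw',np.arctan2(nn[1],nn[0]).round(3),len(P))
    a=(P-c)@ey;b=(P-c)@ez;print('y',np.percentile(a,[0,1,99,100]),'z',np.percentile(b,[0,1,99,100]),'centre',c.round(4))
    yc=(np.percentile(a,.5)+np.percentile(a,99.5))/2
    print('top mid (plane)',(c+ey*yc+ez*np.percentile(b,99.5)).round(4),'ez',ez.round(3))
W,C=cloud('top','top0',(290,200,60,40));z=W[:,2]
g=(z>.006)&(z<.02)&(W[:,0]<.53)&(W[:,1]<-.13)&(W[:,1]>-.34);print('stand',cv2.minAreaRect(W[g][:,:2].astype(np.float32)*1000))
E
```

```text
top<stdin>:7: RuntimeWarning: Mean of empty slice.
  ret = um.true_divide(
Traceback (most recent call last):
ValueError: zero-size array to reduction operation minimum which has no identity
```

```bash
cat > m.py <<'E'
from h import *
for n,bx in(('top',(158,192,82,56)),('scene',(215,110,70,75))):
    W,C=cloud(n,n+'0',bx); z=W[:,2]
    print(n)
    white=(C.min(1)>150)
    g=white&(z>.010)&(z<.030)&(W[:,0]<.46)&(W[:,1]<.36)&(W[:,1]>.05);P=W[g]
    if len(P)>5:
        c=P.mean(0);u,s,vt=np.linalg.svd(P[:,:2]-c[:2]);e=vt[0]*np.sign(vt[0][1]);t=(P[:,:2]-c[:2])@e
        print('rail',g.sum(),c.round(4),e.round(4),'yaw',np.arctan2(-e[0],e[1]).round(4),t.min(),t.max())
    g=(z>.145)&(z<.17)&white;P=W[g]
    print('hooks',len(P));
    if len(P)>3:
        lab=cv2.kmeans(P.astype(np.float32),2,None,(3,20,.0001),5,0)[1].ravel()
        for i in(0,1): print(P[lab==i].mean(0).round(4),(lab==i).sum(),P[lab==i].min(0).round(3),P[lab==i].max(0).round(3))
    g=(z>.004)&(z<.05)&(W[:,0]<.5)&(W[:,1]<.345)&(W[:,1]>.06)
    print('base rect',cv2.minAreaRect(W[g][:,:2].astype(np.float32)*1000))
    g=(z>.1)&(z<.145)&(W[:,1]>.19)&(W[:,1]<.28)&(W[:,0]<.42);P=W[g];
    print('handle',len(P)); 
    for lo in(.1,.115,.13):
        q=P[(P[:,2]>=lo)&(P[:,2]<lo+.015)]; print(lo,len(q),q.mean(0).round(4) if len(q) else '')
for n,bx in(('top',(285,200,70,40)),('scene',(280,185,60,65))):
    W,C=cloud(n,n+'0',bx); z=W[:,2]
    g=(z>.05)&(z<.16)&(W[:,0]>.35)&(W[:,0]<.5)&(W[:,1]>-.35)&(W[:,1]<-.12)
    for it in range(5):
        P=W[g];c=P.mean(0);vt=np.linalg.svd(P-c,full_matrices=False)[2];nn=vt[2]*np.sign(vt[2][2]); g=(np.abs((W-c)@nn)<.005)&(z>.03)&(W[:,0]<.52)&(W[:,1]>-.36)&(W[:,1]<-.12)
    P=W[g]
    ey=np.cross(np.array([0,0,1.]),nn);ey/=np.linalg.norm(ey);ez=np.cross(nn,ey)
    print(n,'board n',nn.round(3),'tilt',np.arcsin(nn[2]).round(3),'yaw',np.arctan2(nn[1],nn[0]).round(3),len(P))
    a=(P-c)@ey;b=(P-c)@ez;print('y',np.percentile(a,[0,1,99,100]),'z',np.percentile(b,[0,1,99,100]),'centre',c.round(4))
    yc=(np.percentile(a,.5)+np.percentile(a,99.5))/2
    print('top mid (plane)',(c+ey*yc+ez*np.percentile(b,99.5)).round(4),'ez',ez.round(3))
W,C=cloud('top','top0',(290,200,60,40));z=W[:,2]
g=(z>.006)&(z<.02)&(W[:,0]<.53)&(W[:,1]<-.13)&(W[:,1]>-.34);print('stand',cv2.minAreaRect(W[g][:,:2].astype(np.float32)*1000))
print(Ro.from_rotvec(status.read_state()['tcp_rot']).as_matrix().round(3))
E
python3 m.py
```

```text
top
rail 185 [0.4112 0.2001 0.0189] [-0.1979  0.9802] yaw 0.1992 -0.10472737734063409 0.11410763644966034
hooks 62
[0.4772 0.1285 0.1562] 30 [0.469 0.12  0.151] [0.485 0.137 0.16 ]
[0.4505 0.2666 0.1556] 32 [0.443 0.256 0.149] [0.467 0.276 0.16 ]
base rect ((427.5431213378906, 201.20327758789062), (276.3490905761719, 143.58682250976562), 89.74617767333984)
handle 49
0.1 4 [0.4147 0.2069 0.107 ]
0.115 14 [0.4131 0.2093 0.1226]
0.13 31 [0.398  0.2082 0.1388]
scene
rail 107 [0.4109 0.1957 0.0196] [-0.1936  0.9811] yaw 0.1949 -0.10161608284215075 0.12079881260474885
hooks 39
[0.4486 0.2638 0.157 ] 15 [0.441 0.254 0.151] [0.457 0.274 0.16 ]
[0.4656 0.0967 0.1544] 24 [0.43  0.003 0.146] [0.486 0.138 0.161]
base rect ((408.8094787597656, 204.14913940429688), (179.72720336914062, 277.8925476074219), 0.17546215653419495)
handle 52
0.1 8 [0.4118 0.2068 0.1086]
0.115 21 [0.4058 0.2064 0.1229]
0.13 23 [0.3973 0.2075 0.1382]
top board n [0.836 0.055 0.545] tilt 0.577 yaw 0.065 862
y [-0.08527253 -0.08234397  0.08139741  0.08481506] z [-0.07896483 -0.07218758  0.05958212  0.06168518] centre [ 0.4501 -0.2298  0.096 ]
top mid (plane) [ 0.4172 -0.2317  0.1466] ez [-0.544 -0.036  0.838]
scene board n [0.924 0.088 0.371] tilt 0.38 yaw 0.095 233
y [-0.07119654 -0.06965245  0.09434984  0.09882978] z [-0.09249265 -0.08856525  0.02895521  0.02956973] centre [ 0.4258 -0.2474  0.1186]
top mid (plane) [ 0.4138 -0.2361  0.1457] ez [-0.37  -0.035  0.929]
stand ((458.1336669921875, -237.11001586914062), (199.5590362548828, 132.20761108398438), 87.5196304321289)
[[-0.895  0.446 -0.001]
 [ 0.446  0.895 -0.002]
 [ 0.    -0.002 -1.   ]]
```

```bash
cat >> h.py <<'E'
YAW=.195; ex=np.array([np.cos(YAW),np.sin(YAW),0]);ey=np.array([-np.sin(YAW),np.cos(YAW),0]);Z=np.array([0,0,1.])
RO=np.array([.446,.2113,0])
def rack(x,y,z): return RO+ex*x+ey*y+Z*z
def tool(zdir,ydir):
    z=zdir/np.linalg.norm(zdir);y=ydir-z*(ydir@z);y/=np.linalg.norm(y);return np.stack([np.cross(y,z),y,z],1)
def slant(e,th): return np.sin(th)*e-np.cos(th)*Z   # tool z, top of tool towards -e
def go(pos,R):
    s=status.read_state();Rc=Ro.from_rotvec(s['tcp_rot'])
    rv=(Ro.from_matrix(R)*Rc.inv()).as_rotvec()
    print('turn frac',(rv/(np.pi/2)).round(4),'deg',np.degrees(np.linalg.norm(rv)).round(1),'shift frac',((pos-s['tool_pos'])/.1).round(3),'t',s['time'],'w',round(s['width'],3),'F',s['wrist_force'].round(1))
E
python3 - <<'E'
from h import *
R=tool(slant(ex,.61),ey); g=rack(-.039,.002,.122)+R[:,2]*.019
print(g.round(4)); go(g-R[:,2]*.08,R)
E
```

```text
[0.418  0.2078 0.1064]
turn frac [-0.0513 -0.3919  0.4053] deg 50.9 shift frac [ 0.726 -4.048 -0.581] t 0.1 w 1.003 F [-0.4 -0.8  0.1]
```

Emit:
move_arm(
  deltas=[
    [[-0.01,-0.08,0.08],[0,-0.2,0.1],-1],
    [[-0.02,-0.16,0.16],[0.1,-0.5,0.2],-1],
    [[-0.03,-0.23,0.24],[0.1,-0.8,0.2],-1],
    [[-0.04,-0.31,0.32],[0.2,-1,0.2],-1],
    [[-0.051,-0.392,0.405],[0.2,-1,0.2],-1],
    [[-0.051,-0.392,0.405],[0.2,-1,0.2],-1],
  ],
  grip_force=40,
)

```text
time: 0.85
tool_pos: [0.3188, 0.5021, 0.2486]
tcp_rot: [-0.25, 2.524, 0.076]
wrist_force: [-0.1, -0.6, 0.3]
width: 1.001
```

Emit:
move_arm(
  deltas=[
    [[0,0,0],[0.1,-0.5,0],-1],
    [[0,0,0],[0.2,-1,0],-1],
  ],
)

```text
time: 1.1
tool_pos: [0.3412, 0.4045, 0.252]
tcp_rot: [-0.245, 2.523, 0.082]
wrist_force: [1.2, -0.0, 0.8]
width: 1.0
```

Emit:
move_arm(
  deltas=[
    [[0,0,0],[0.1,-0.5,0],-1],
    [[0,0,0],[0.2,-1,0],-1],
    [[0,0,0],[0.2,-1,0],-1],
  ],
)

```text
time: 1.48
tool_pos: [0.3618, 0.3018, 0.2523]
tcp_rot: [-0.237, 2.523, 0.081]
wrist_force: [0.5, 1.4, 0.0]
width: 1.0
```

```bash
python3 - <<'E'
from h import *
R=tool(slant(ex,.61),ey); g=rack(-.039,.002,.122)+R[:,2]*.019
go(g-R[:,2]*.08,R);print(status.read_state()['q'].round(2))
E
```

```text
turn frac [-0.0029 -0.0007  0.0041] deg 0.5 shift frac [ 0.112 -1.029 -0.803] t 1.475 w 1.0 F [0.5 1.4 0. ]
[ 0.93 -0.46  2.34 -0.53  0.86 -0.56]
```

Emit:
move_arm(
  deltas=[
    [[0,0,0],[0.05,-0.4,-0.2],-1],
    [[0,0,0],[0.1,-0.8,-0.5],-1],
    [[0,0,0],[0.11,-1.0,-0.8],-1],
    [[0,0,0],[0.11,-1.0,-0.8],-1],
    [[0,0,0],[0.11,-1.0,-0.8],-1],
  ],
)

```text
time: 2.1
tool_pos: [0.3731, 0.206, 0.1736]
tcp_rot: [-0.246, 2.52, 0.084]
wrist_force: [-0.7, 0.3, 0.2]
width: 1.002
```

```bash
python3 - <<'E'
from h import *
R=tool(slant(ex,.61),ey); g=rack(-.039,.002,.122)+R[:,2]*.019
go(g,R);print(status.read_state()['q'].round(2))
a,_=snap('scene','s1');b,_=snap('top','t1')
r=lambda i,x,y,w,h:cv2.resize(i[y:y+h,x:x+w,::-1],(400,300),interpolation=cv2.INTER_CUBIC)
cv2.imwrite('pics/c1.png',np.hstack([r(a,190,95,96,72),r(b,155,190,96,72)]))
E
```

```text
turn frac [-0.0029  0.0008 -0.0005] deg 0.3 shift frac [ 0.449  0.019 -0.671] t 2.1 w 1.002 F [-0.7  0.3  0.2]
[ 0.65 -0.58  2.55 -0.42  0.65 -0.84]
```

View pics/c1.png

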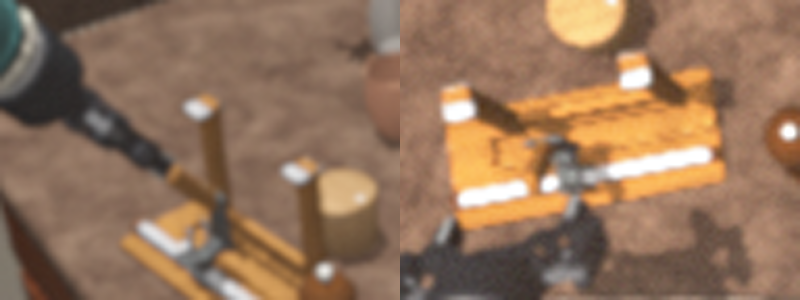

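The fingers straddle the handle, with tips at top crop (445,235) and (575,210). Joint 3 is near its limit here, but moving in eases it.

Emit:
move_arm(
  deltas=[
    [[0,0,0],[0.15,0.0,-0.2],-1],
    [[0,0,0],[0.3,0.01,-0.42],-1],
    [[0,0,0],[0.45,0.02,-0.65],-1],
    [[0,0,0],[0.45,0.02,-0.65],-1],
  ],
)

```text
time: 2.7
tool_pos: [0.4168, 0.2068, 0.1054]
tcp_rot: [-0.248, 2.524, 0.079]
wrist_force: [0.1, 0.3, 0.4]
width: 1.0
```

```bash
python3 - <<'E'
from h import *
R=tool(slant(ex,.61),ey); g=rack(-.039,.002,.122)+R[:,2]*.019
go(g,R);print(status.read_state()['q'].round(2))
W,C=cloud('scene','s1',(215,110,70,75))
E
```

```text
turn frac [-0.0004 -0.0018 -0.0009] deg 0.2 shift frac [0.012 0.01  0.01 ] t 2.7 w 1.0 F [0.1 0.3 0.4]
[ 0.56 -0.35  2.56 -0.54  0.4  -0.76]
```

```bash
python3 - <<'E'
from h import *
R=tool(slant(ex,.4),ey); g=rack(-.039,.002,.122)+R[:,2]*.019
go(g,R)
E
```

```text
turn frac [-0.0264  0.1293 -0.0008] deg 11.9 shift frac [-0.022  0.003 -0.009] t 2.7 w 1.0 F [0.1 0.3 0.4]
```

Emit:
move_arm(
  deltas=[
    [[-0.013,0.065,0],[-0.01,0,0],-1],
    [[-0.026,0.129,0],[-0.02,0,0],-1],
    [[-0.026,0.129,0],[-0.02,0,0],0],
    [[-0.026,0.129,0],[-0.02,0,0],1],
    [[-0.026,0.129,0],[-0.02,0,0],1],
    [[-0.026,0.129,0],[-0.02,0,0],1],
    [[-0.026,0.129,0],[-0.02,0,0],1],
    [[-0.026,0.129,0],[-0.02,0,0],1],
  ],
  grip_force=40,
)

```text
time: 3.7
tool_pos: [0.4139, 0.2069, 0.1061]
tcp_rot: [-0.267, 2.727, 0.059]
wrist_force: [-4.8, 4.9, 1.7]
width: 0.156
```

Emit:
move_arm(
  deltas=[
    [[0,0,0],[0,0,0.07],1],
    [[0,0,0],[0,0,0.14],1],
    [[0,0,0],[0,0,0.22],1],
    [[0,0,0],[0,0,0.22],1],
  ],
)

```text
time: 4.2
tool_pos: [0.4138, 0.2069, 0.128]
tcp_rot: [-0.267, 2.727, 0.059]
wrist_force: [-2.8, 5.7, -1.2]
width: 0.161
```

```bash
python3 - <<'E'
from h import *
s=status.read_state();p=s['tool_pos'];R=Ro.from_rotvec(s['tcp_rot']).as_matrix();g=p-R[:,2]*.019-RO;print('grip rack',(g@ex).round(4),(g@ey).round(4),g[2].round(4),s['q'].round(2),s['wrist_force'],s['width'])
E
```

```text
grip rack -0.0399 0.0018 0.1454 [ 0.49 -0.3   2.41 -0.19  0.65 -1.14] [-2.76979341  5.66503047 -1.19157311] 0.16054279836949512
```

Emit:
move_arm(
  deltas=[
    [[0,0,0],[-0.02,0.11,0],1],
    [[0,0,0],[-0.05,0.25,0],1],
    [[0,0,0],[-0.08,0.4,0],1],
    [[0,0,0],[-0.11,0.55,0],1],
    [[0,0,0],[-0.14,0.7,0],1],
    [[0,0,0],[-0.17,0.85,0],1],
    [[0,0,0],[-0.188,0.945,0],1],
    [[0,0,0],[-0.188,0.945,0],1],
  ],
)

```text
time: 5.2
tool_pos: [0.395, 0.3008, 0.1274]
tcp_rot: [-0.268, 2.728, 0.056]
wrist_force: [-2.4, 1.1, -2.0]
width: 0.16
```

```bash
cat >>h.py <<'E'
def grip():
    s=status.read_state();p=s['tool_pos'];R=Ro.from_rotvec(s['tcp_rot']).as_matrix();g=p-R[:,2]*.019-RO;print('grip rack',(g@ex).round(4),(g@ey).round(4),g[2].round(4),'q',s['q'].round(2),'F',s['wrist_force'].round(1),'w',s['width'].round(3),'t',s['time'])
E
python3 -c "
from h import *
grip()"
```

```text
Traceback (most recent call last):
  File "h.py", line 29, in grip
    s=status.read_state();p=s['tool_pos'];R=Ro.from_rotvec(s['tcp_rot']).as_matrix();g=p-R[:,2]*.019-RO;print('grip rack',(g@ex).round(4),(g@ey).round(4),g[2].round(4),'q',s['q'].round(2),'F',s['wrist_force'].round(1),'w',s['width'].round(3),'t',s['time'])
                                                                                                                                                                                                                              ^^^^^^^^^^^^^^^^
AttributeError: 'float' object has no attribute 'round'
```

Emit:
move_arm(
  deltas=[
    [[0,0,0],[0,0,-0.07],1],
    [[0,0,0],[0,0,-0.14],1],
    [[0,0,0],[0,0,-0.2],1],
    [[0,0,0],[0,0,-0.21],1],
    [[0,0,0],[0,0,-0.21],0.4],
    [[0,0,0],[0,0,-0.21],-0.2],
    [[0,0,0],[0,0,-0.21],-1],
    [[0,0,0],[0,0,-0.21],-1],
    [[0,0,0],[0,0,-0.21],-1],
  ],
)

```text
time: 6.32
tool_pos: [0.3961, 0.3009, 0.1075]
tcp_rot: [-0.267, 2.726, 0.057]
wrist_force: [0.4, -0.4, 0.3]
width: 1.003
```

```bash
sed -i "s/s\['width'\].round(3)/round(s['width'],3)/" h.py; python3 -c "
from h import *
grip()
from h import *
n=np.array([.836,.055,.545]); y=.065; e=np.array([np.cos(y),np.sin(y),0]);R=tool(slant(e,.56),np.array([np.cos(y),np.sin(y),0])); go(np.array([.42,-.23,.25]),R)"
```

```text
grip rack -0.0391 0.0976 0.125 q [ 0.74 -0.16  2.35 -0.35  0.63 -0.77] F [ 0.4 -0.4  0.3] w 1.003 t 6.325
turn frac [ 0.4768 -0.0168 -0.9659] deg 97.0 shift frac [ 0.239 -5.309  1.425] t 6.325 w 1.003 F [ 0.4 -0.4  0.3]
```

Emit:
move_arm(
  deltas=[
    [[0,0,0],[-0.05,0,0.3],-1],
    [[0,0,0],[-0.1,0,0.7],-1],
    [[0,0,0],[-0.1,0,1.0],-1],
  ],
)

```text
time: 6.7
tool_pos: [0.386, 0.3011, 0.2091]
tcp_rot: [-0.267, 2.725, 0.058]
wrist_force: [0.3, 0.6, -0.7]
width: 0.997
```

Emit:
move_arm(
  deltas=[
    [[0.03,0,-0.06],[0.1,-0.1,0.2],-1],
    [[0.07,-0.002,-0.14],[0.1,-0.3,0.4],-1],
    [[0.11,-0.004,-0.23],[0.1,-0.5,0.45],-1],
    [[0.15,-0.005,-0.31],[0.1,-0.7,0.45],-1],
    [[0.19,-0.007,-0.4],[0.1,-0.9,0.45],-1],
    [[0.238,-0.008,-0.483],[0.1,-1,0.45],-1],
  ],
)

```text
time: 7.45
tool_pos: [0.3959, 0.2, 0.2523]
tcp_rot: [0.862, 2.55, 0.339]
wrist_force: [-0.6, -0.2, -0.2]
width: 0.999
```

Emit:
move_arm(
  deltas=[
    [[0.03,0,-0.06],[0.1,-0.2,0],-1],
    [[0.07,-0.002,-0.14],[0.1,-0.4,0],-1],
    [[0.11,-0.004,-0.23],[0.1,-0.6,0],-1],
    [[0.15,-0.005,-0.31],[0.1,-0.8,0],-1],
    [[0.19,-0.007,-0.4],[0.1,-0.9,0],-1],
    [[0.238,-0.008,-0.483],[0.1,-1,0],-1],
    [[0.238,-0.008,-0.483],[0.1,-1,0],-1],
  ],
)

```text
time: 8.32
tool_pos: [0.4057, 0.1003, 0.2521]
tcp_rot: [1.848, 1.974, 0.565]
wrist_force: [0.5, 0.2, -0.6]
width: 0.998
```

Emit:
move_arm(
  deltas=[
    [[0,0,0],[0,-0.3,0],-1],
    [[0,0,0],[0,-0.8,0],-1],
    [[0,0,0],[0,-1,0],-1],
  ],
)

```text
time: 8.7
tool_pos: [0.406, -0.0007, 0.2527]
tcp_rot: [1.846, 1.974, 0.565]
wrist_force: [-0.2, -0.9, -0.5]
width: 0.998
```

```bash
python3 - <<'E'
from h import *
y=.065; e=np.array([np.cos(y),np.sin(y),0]);R=tool(slant(e,.56),e); go(np.array([.42,-.23,.25]),R);grip()
for n,bx in(('top',(285,200,70,40)),('scene',(280,185,60,65))):
    W,C=cloud(n,n+'0',bx)
    g=(W[:,2]>.125)&(W[:,2]<.16)&(W[:,1]<-.12)&(W[:,1]>-.35)&(W[:,0]<.45)
    P=W[g]; L=[]
    for b in np.arange(-.33,-.14,.01):
        q=P[(P[:,1]>b)&(P[:,1]<b+.01)]
        if len(q)>2: L.append(np.r_[np.sort(q[:,0])[:2].mean(),b+.005,q[np.argsort(q[:,0])[:2],2].mean()])
    L=np.array(L);p=np.polyfit(L[:,1],L[:,0],1);print(n,'yaw',-np.arctan(p[0]),'x at -.23',np.polyval(p,-.23),'z',L[:,2].mean(),'y range',P[:,1].min(),P[:,1].max(),np.std(L[:,0]-np.polyval(p,L[:,1])))
    c=P[:,:2].mean(0)
# fixed-slant plane offset from top view upper face
W,C=cloud('top','top0',(285,200,70,40));g=(W[:,2]>.06)&(W[:,2]<.13)&(W[:,1]<-.15)&(W[:,1]>-.32)&(W[:,0]<.5)
P=W[g];A=np.c_[P[:,1:],np.ones(len(P))];k=np.linalg.lstsq(A,P[:,0],rcond=None)[0];r=P[:,0]-A@k;m=abs(r)<.006;k=np.linalg.lstsq(A[m],P[m,0],rcond=None)[0];print('x=',k,'slant',np.arctan(-k[1]),'yaw',-np.arctan(k[0]),m.mean())
for (u,v) in [(294,228),(297,226),(342,226),(346,225)]: print(world('top',u,v,np.load('pics/top0_d.npy')[v,u]).round(3))
E
```

```text
turn frac [ 0.0011 -0.0004 -0.0012] deg 0.1 shift frac [ 0.14  -2.293 -0.027] t 8.7 w 0.998 F [-0.2 -0.9 -0.5]
grip rack -0.0903 -0.1989 0.2688 q [-0.17 -0.72  2.45  0.16  0.88 -0.3 ] F [-0.2 -0.9 -0.5] w 0.998 t 8.7
top yaw 0.06011350368387537 x at -.23 0.41330622699013175 z 0.14093404005158372 y range -0.3148277012123095 -0.14705926814426604 0.000760057980823272
scene yaw 0.06206463537152643 x at -.23 0.4122142382947566 z 0.13959010104689043 y range -0.3166072192148445 -0.14949539691581523 0.0006558257477861546
x= [-0.06410988 -0.63124704  0.49622443] slant 0.5630789596886727 yaw 0.06402226317069264 0.9978858350951374
[ 0.431 -0.138  0.002]
[ 0.424 -0.154  0.131]
[ 0.425 -0.304  0.138]
[ 0.444 -0.332 -0.003]
```

Emit:
move_arm(
  deltas=[
    [[0,0,0],[0,-0.5,0],0],
    [[0,0,0],[0,-1,0],0],
  ],
)

```text
time: 8.95
tool_pos: [0.4061, -0.1002, 0.253]
tcp_rot: [1.842, 1.976, 0.566]
wrist_force: [0.1, 1.0, 0.3]
width: 0.606
```

Emit:
move_arm(
  deltas=[
    [[0,0,0],[0,-0.5,0],0],
    [[0,0,0],[0,-1,0],0],
  ],
)

```text
time: 9.2
tool_pos: [0.4058, -0.2013, 0.2528]
tcp_rot: [1.845, 1.975, 0.565]
wrist_force: [1.1, 0.6, 0.5]
width: 0.5
```

Emit:
move_arm(
  deltas=[
    [[0,0,0],[-0.05,-0.2,-0.3],0],
    [[0,0,0],[-0.1,-0.32,-0.7],0],
    [[0,0,0],[-0.1,-0.32,-0.8],0],
    [[0,0,0],[-0.1,-0.32,-0.8],0],
  ],
)

```text
time: 9.7
tool_pos: [0.396, -0.2304, 0.1719]
tcp_rot: [1.849, 1.976, 0.567]
wrist_force: [0.7, -0.2, 1.6]
width: 0.496
```

```bash
python3 - <<'E'
from h import *
y=.062; e=np.array([np.cos(y),np.sin(y),0]);R=tool(slant(e,.56),e); go(np.array([.433,-.231,.114]),R);grip()
a,_=snap('scene','s2');b,_=snap('top','t2')
r=lambda i,x,y,w,h:cv2.resize(i[y:y+h,x:x+w,::-1],(400,300),interpolation=cv2.INTER_CUBIC)
cv2.imwrite('pics/c2.png',np.hstack([r(a,255,160,96,72),r(b,272,190,96,72)]))
E
```

```text
turn frac [-0.0009 -0.0017 -0.0031] deg 0.3 shift frac [ 0.37  -0.006 -0.579] t 9.7 w 0.496 F [ 0.7 -0.2  1.6]
grip rack -0.1446 -0.4224 0.188 q [-0.93 -0.36  2.41  0.62  0.87 -1.36] F [ 0.7 -0.2  1.6] w 0.496 t 9.7
```

View pics/c2.png

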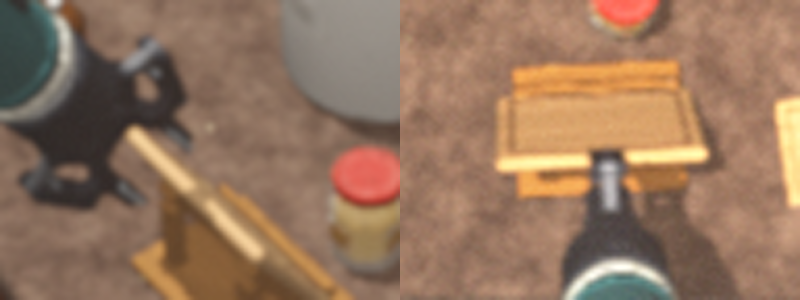

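The fingers straddle the middle of the board's top edge: scene crop (130,130), top crop (605,155). Next I'll move in and grip.

Emit:
move_arm(
  deltas=[
    [[0,0,0],[0.1,0,-0.16],0],
    [[0,0,0],[0.2,0,-0.32],0],
    [[0,0,0],[0.3,-0.01,-0.47],0],
    [[0,0,0],[0.37,-0.01,-0.58],0],
    [[0,0,0],[0.37,-0.01,-0.58],0],
    [[0,0,0],[0.37,-0.01,-0.58],0.5],
    [[0,0,0],[0.37,-0.01,-0.58],1],
    [[0,0,0],[0.37,-0.01,-0.58],1],
    [[0,0,0],[0.37,-0.01,-0.58],1],
    [[0,0,0],[0.37,-0.01,-0.58],1],
  ],
  grip_force=50,
)

```text
time: 11.05
tool_pos: [0.4328, -0.2326, 0.115]
tcp_rot: [1.848, 1.974, 0.565]
wrist_force: [-5.7, -0.9, 5.0]
width: 0.134
```

```bash
python3 - <<'E'
from h import *
grip();s=status.read_state();print(s['tool_pos'],Ro.from_rotvec(s['tcp_rot']).as_matrix().round(3).tolist())
E
```

```text
grip rack -0.109 -0.4316 0.1311 q [-0.85 -0.2   2.42  0.72  0.69 -1.43] F [-5.7 -0.9  5. ] w 0.134 t 11.05
[ 0.4327608  -0.23261709  0.11496715] [[-0.066, 0.846, 0.529], [0.998, 0.056, 0.034], [-0.001, 0.53, -0.848]]
```

Emit:
move_arm(
  deltas=[
    [[0,0,0],[-0.04,0,0.06],1],
    [[0,0,0],[-0.085,-0.005,0.14],1],
    [[0,0,0],[-0.13,-0.008,0.21],1],
    [[0,0,0],[-0.16,-0.01,0.26],1],
    [[0,0,0],[-0.16,-0.01,0.26],1],
  ],
)

```text
time: 11.68
tool_pos: [0.4168, -0.2336, 0.1408]
tcp_rot: [1.848, 1.973, 0.565]
wrist_force: [0.8, -0.1, -2.7]
width: 0.133
```

Emit:
move_arm(
  deltas=[
    [[0,0,0],[0,0,0.2],1],
    [[0,0,0],[0,0,0.5],1],
    [[0,0,0],[0,0,0.8],1],
    [[0,0,0],[0,0,1],1],
    [[0,0,0],[0,0,1],1],
  ],
)

```text
time: 12.3
tool_pos: [0.4177, -0.2341, 0.2421]
tcp_rot: [1.845, 1.972, 0.565]
wrist_force: [0.4, -0.0, -2.3]
width: 0.132
```

```bash
python3 - <<'E'
from h import *
grip();s=status.read_state();print(s['tool_pos'])
R=tool(slant(ex,.45),ex)
b=rack(-.003,-.017,.008); zb=-R[:,2]
go(b+zb*.2+Z*0,R)
E
```

```text
grip rack -0.1241 -0.4301 0.2582 q [-0.88 -0.39  2.3   0.55  0.96 -1.21] F [ 0.4 -0.  -2.3] w 0.132 t 12.3
[ 0.41769194 -0.23407878  0.24214398]
turn frac [-0.0074  0.0699  0.0821] deg 9.7 shift frac [-0.567  4.113 -0.541] t 12.3 w 0.132 F [ 0.4 -0.  -2.3]
```

Emit:
move_arm(
  deltas=[
    [[0,0,0],[0,0,0.3],1],
    [[0,0,0],[0,0.2,0.55],1],
    [[0,0,0],[0,0.6,0.55],1],
    [[0,0,0],[0,1,0.55],1],
  ],
)

```text
time: 12.8
tool_pos: [0.4162, -0.1322, 0.2935]
tcp_rot: [1.852, 1.974, 0.566]
wrist_force: [0.5, 0.1, -2.1]
width: 0.132
```

Emit:
move_arm(
  deltas=[
    [[-0.002,0.02,0.02],[0,0.4,0],1],
    [[-0.004,0.04,0.04],[0,0.7,0],1],
    [[-0.007,0.07,0.082],[0,1,0],1],
  ],
)

```text
time: 13.18
tool_pos: [0.4157, -0.0315, 0.293]
tcp_rot: [1.79, 2.181, 0.497]
wrist_force: [0.3, -0.9, -0.7]
width: 0.133
```

Emit:
move_arm(
  deltas=[
    [[0,0,0],[0,0.4,0],1],
    [[0,0,0],[0,0.8,0],1],
    [[0,0,0],[0,1,0],1],
  ],
)

```text
time: 13.55
tool_pos: [0.4157, 0.0689, 0.2928]
tcp_rot: [1.79, 2.181, 0.497]
wrist_force: [0.7, -0.5, -1.6]
width: 0.134
```

Emit:
move_arm(
  deltas=[
    [[0,0,0],[0,0.4,0],1],
    [[0,0,0],[-0.04,0.8,0],1],
    [[0,0,0],[-0.08,1,0],1],
    [[0,0,0],[-0.08,1.2,0],1],
  ],
)

```text
out of range: row 4 has 1.2, outside -1 to 1
```

Emit:
move_arm(
  deltas=[
    [[0,0,0],[0,0.4,0],1],
    [[0,0,0],[-0.04,0.8,0],1],
    [[0,0,0],[-0.06,1,0],1],
  ],
)

```text
time: 13.92
tool_pos: [0.4094, 0.1687, 0.2927]
tcp_rot: [1.789, 2.181, 0.496]
wrist_force: [0.2, 0.2, -2.0]
width: 0.131
```

Emit:
move_arm(
  deltas=[
    [[0,0,0],[0,0.12,-0.2],1],
    [[0,0,0],[0,0.18,-0.6],1],
    [[0,0,0],[0,0.18,-0.9],1],
    [[0,0,0],[0,0.18,-1],1],
    [[0,0,0],[0,0.18,-1],1],
  ],
)

```text
time: 14.55
tool_pos: [0.4214, 0.1907, 0.2162]
tcp_rot: [1.776, 2.159, 0.54]
wrist_force: [-38.7, -9.6, 71.0]
width: 0.135
```

```bash
python3 - <<'E'
from h import *
R=tool(slant(ex,.45),ex); T=rack(.0014,-.017,.0106)+.095*-R[:,2]
grip();go(T,R)
s=status.read_state();Rm=Ro.from_rotvec(s['tcp_rot']).as_matrix();p=s['tool_pos']
a,_=snap('scene','s3');b,_=snap('top','t3')
for n,f in(('top','t3'),('scene','s3')):
    u,v=proj(n,p).astype(int);W,C=cloud(n,f,(max(u-60,0),max(v-50,0),120,100))
    L=(W-p)@Rm  # tool coords: x along board width, y normal, z down
    g=(abs(L[:,1])<.012)&(abs(L[:,0])<.1)&(abs(L[:,0])>.03)&(L[:,2]>-.06)&(L[:,2]<.12); Q=L[g]
    print(n,g.sum(),'x',np.percentile(Q[:,0],[.5,99.5]).round(4),'y',np.percentile(Q[:,1],[2,50,98]).round(4),'z',np.percentile(Q[:,2],[.5,2,98,99.5]).round(4))
    for lo,hi in((-.085,-.06),(-.06,-.03),(.03,.06),(.06,.085)):
        q=Q[(Q[:,0]>lo)&(Q[:,0]<hi)]; 
        if len(q): print('  ',lo,'zmin/max',np.percentile(q[:,2],[2,98]).round(4),'ymed',np.median(q[:,1]).round(4))
r=lambda i,x,y,w,h:cv2.resize(i[y:y+h,x:x+w,::-1],(400,300),interpolation=cv2.INTER_CUBIC)
cv2.imwrite('pics/c3.png',np.hstack([r(a,190,90,112,84),r(b,150,180,112,84)]))
E
```

```text
grip rack -0.0369 -0.0157 0.2331 q [ 0.45 -0.46  2.37 -0.15  0.78  0.34] F [-38.7  -9.6  71. ] w 0.135 t 14.55
turn frac [-0.0111  0.0177 -0.0012] deg 1.9 shift frac [-0.113 -0.038 -1.201] t 14.55 w 0.135 F [-38.7  -9.6  71. ]
top 491 x [-0.0861  0.082 ] y [-0.0046  0.0054  0.0089] z [-0.0599 -0.0593  0.0948  0.1088]
   -0.085 zmin/max [-0.0595  0.1085] ymed 0.0056
   -0.06 zmin/max [-0.0597  0.0583] ymed 0.0056
   0.03 zmin/max [-0.057   0.0489] ymed 0.0054
   0.06 zmin/max [-0.0592  0.0738] ymed 0.0052
scene 261 x [-0.0891  0.0742] y [-0.0087 -0.0032  0.01  ] z [-0.0598 -0.0594  0.1158  0.1178]
   -0.085 zmin/max [-0.0595  0.1162] ymed -0.0009
   -0.06 zmin/max [-0.0597  0.0604] ymed -0.0053
   0.03 zmin/max [0.0402 0.1169] ymed -0.0056
   0.06 zmin/max [0.1011 0.1156] ymed -0.0051
```

View pics/c3.png

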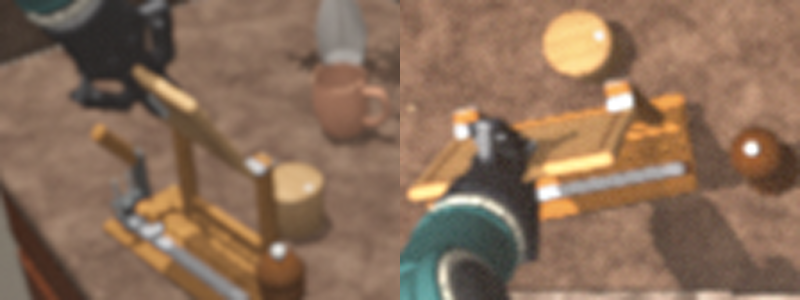

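The board has caught on the hook tops: in the scene crop its lower edge rests at the hooks (258,160). I lowered it straight down where it should have come in from the front. I'll back off straight away and re-measure how the board sits in the grip.

Emit:
move_arm(
  deltas=[
    [[0,0,0],[0,0,0.4],1],
    [[0,0,0],[-0.1,0,0.7],1],
    [[0,0,0],[-0.2,0,0.9],1],
    [[0,0,0],[-0.2,0,0.9],1],
    [[0,0,0],[-0.2,0,0.9],1],
  ],
)

```text
time: 15.28
tool_pos: [0.3902, 0.1845, 0.2828]
tcp_rot: [1.791, 2.178, 0.495]
wrist_force: [0.3, -0.4, -2.7]
width: 0.13
```

```bash
cat > bm.py <<'E'
from h import *
import sys
def bmeas(k):
    s=status.read_state();Rm=Ro.from_rotvec(s['tcp_rot']).as_matrix();p=s['tool_pos'];grip();print('tcp',p.round(4),'tilt',np.arccos(-Rm[2,2]).round(3))
    for n,f in(('top','t'+k),('scene','s'+k)):
        snap(n,f)
        u,v=proj(n,p).astype(int);W,C=cloud(n,f,(max(u-70,0),max(v-60,0),140,120));C=C.astype(int)
        L=(W-p)@Rm
        wood=(C[:,2]-C[:,0]>30)&(C[:,2]>90)
        g=wood&(abs(L[:,1])<.03)&(abs(L[:,0])<.12)&(L[:,2]>-.12)&(L[:,2]<.14)
        print(n,g.sum())
        for lo in np.arange(-.1,.1,.02):
            q=L[g&(L[:,0]>=lo)&(L[:,0]<lo+.02)]
            if len(q)>5: print('  x %.2f'%lo,len(q),'z',np.percentile(q[:,2],[3,97]).round(3),'y by z',[(round(c,2),np.median(q[abs(q[:,2]-c)<.02,1]).round(4)) for c in(-.04,0,.04,.08) if (abs(q[:,2]-c)<.02).sum()>2])
bmeas(sys.argv[1])
E
python3 bm.py 4; python3 - <<'E'
from h import *
a=cv2.imread('pics/s4.png');b=cv2.imread('pics/t4.png')
r=lambda i,x,y,w,h:cv2.resize(i[y:y+h,x:x+w],(400,300),interpolation=cv2.INTER_CUBIC)
cv2.imwrite('pics/c4.png',np.hstack([r(a,180,65,112,84),r(b,140,180,112,84)]))
E
```

```text
grip rack -0.0681 -0.0155 0.2999 q [ 0.48 -0.56  2.29 -0.14  0.99  0.34] F [ 0.3 -0.4 -2.7] w 0.13 t 15.275
tcp [0.3902 0.1845 0.2828] tilt 0.444
top 636
  x -0.10 59 z [-0.059  0.059] y by z [(-0.04, np.float64(0.0037)), (0, np.float64(0.0043)), (0.04, np.float64(0.0029))]
  x -0.08 107 z [-0.061  0.059] y by z [(-0.04, np.float64(0.0053)), (0, np.float64(0.0058)), (0.04, np.float64(0.0059))]
  x -0.06 107 z [-0.061  0.06 ] y by z [(-0.04, np.float64(0.0055)), (0, np.float64(0.0057)), (0.04, np.float64(0.0057)), (0.08, np.float64(0.0054))]
  x -0.04 113 z [-0.061  0.06 ] y by z [(-0.04, np.float64(0.0054)), (0, np.float64(0.0057)), (0.04, np.float64(0.006)), (0.08, np.float64(0.0055))]
  x -0.02 85 z [-0.075  0.061] y by z [(-0.04, np.float64(0.0028)), (0, np.float64(0.0065)), (0.04, np.float64(0.0057)), (0.08, np.float64(0.0058))]
  x 0.00 18 z [0.034 0.066] y by z [(0.04, np.float64(0.0057)), (0.08, np.float64(0.0055))]
  x 0.04 31 z [-0.057  0.026] y by z [(-0.04, np.float64(0.0056)), (0, np.float64(0.0058))]
  x 0.06 98 z [-0.059  0.054] y by z [(-0.04, np.float64(0.0051)), (0, 
[... 309 characters left out ...]
np.float64(0.0004))]
  x -0.08 59 z [-0.062  0.058] y by z [(-0.04, np.float64(-0.0056)), (0, np.float64(-0.0057)), (0.04, np.float64(-0.0059))]
  x -0.06 53 z [-0.062  0.055] y by z [(-0.04, np.float64(-0.0055)), (0, np.float64(-0.0058)), (0.04, np.float64(-0.0062))]
  x -0.04 46 z [-0.072  0.04 ] y by z [(-0.04, np.float64(-0.005)), (0, np.float64(-0.0059)), (0.04, np.float64(-0.0059))]
  x -0.02 44 z [-0.06   0.047] y by z [(-0.04, np.float64(0.0021)), (0, np.float64(-0.0058)), (0.04, np.float64(-0.0057))]
  x 0.00 21 z [-0.059  0.062] y by z [(-0.04, np.float64(0.0059)), (0, np.float64(-0.0117)), (0.04, np.float64(-0.0058))]
  x 0.02 9 z [0.034 0.065] y by z [(0.04, np.float64(-0.0061))]
```

View pics/c4.png

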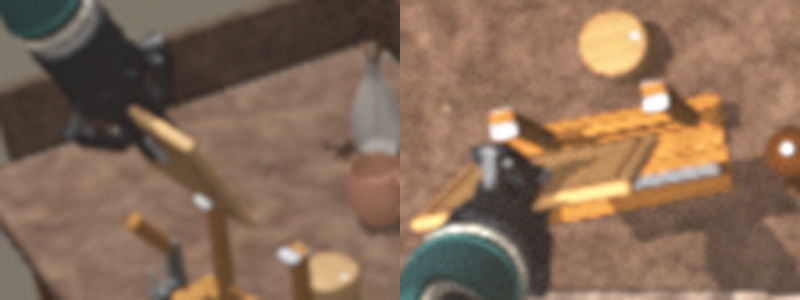

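```bash
python3 - <<'E'
from h import *
R=tool(slant(ex,.45),ex); T=rack(.0014,-.014,.0106)+.067*-R[:,2]
print('T',T);go(T-R[:,2]*.1,R); go(T,R)
E
```

```text
T [0.42149583 0.19218973 0.07092996]
turn frac [-0.0009 -0.0041  0.0004] deg 0.4 shift frac [-0.114 -0.006 -1.217] t 15.375 w 0.128 F [ 1.3  0.  -1.8]
turn frac [-0.0009 -0.0041  0.0004] deg 0.4 shift frac [ 0.313  0.078 -2.117] t 15.375 w 0.128 F [ 1.3  0.  -1.8]
```

Emit:
move_arm(
  deltas=[
    [[0,-0.004,0],[-0.11,0,-0.1],1],
    [[0,-0.004,0],[-0.11,0,-0.35],1],
    [[0,-0.004,0],[-0.11,0,-0.6],1],
    [[0,-0.004,0],[-0.11,0,-0.85],1],
    [[0,-0.004,0],[-0.11,0,-1],1],
  ],
)

```text
time: 16.0
tool_pos: [0.3781, 0.1841, 0.1821]
tcp_rot: [1.788, 2.174, 0.499]
wrist_force: [-0.4, -0.1, -2.2]
width: 0.134
```

Emit:
move_arm(
  deltas=[
    [[0,0,0],[0,0,-0.15],1],
    [[0,0,0],[0,0,-0.22],1],
    [[0,0,0],[0,0,-0.22],1],
  ],
)

```text
time: 16.38
tool_pos: [0.3798, 0.1847, 0.1629]
tcp_rot: [1.787, 2.172, 0.503]
wrist_force: [0.2, -0.3, -2.6]
width: 0.128
```

```bash
python3 - <<'E'
from h import *
R=tool(slant(ex,.45),ex); T=rack(.0014,-.014,.0106)+.067*-R[:,2]
grip();go(T,R)
E
```

```text
grip rack -0.0784 -0.0133 0.18 q [ 0.5  -0.49  2.47 -0.2   0.73  0.42] F [ 0.2 -0.3 -2.6] w 0.128 t 16.375
turn frac [-0.0018  0.0018  0.0004] deg 0.2 shift frac [ 0.417  0.075 -0.92 ] t 16.375 w 0.128 F [ 0.2 -0.3 -2.6]
```

Emit:
move_arm(
  deltas=[
    [[0,0,0],[0.06,0.01,-0.14],1],
    [[0,0,0],[0.14,0.02,-0.31],1],
    [[0,0,0],[0.22,0.04,-0.48],1],
    [[0,0,0],[0.29,0.05,-0.65],1],
    [[0,0,0],[0.35,0.06,-0.76],1],
    [[0,0,0],[0.37,0.067,-0.81],1],
    [[0,0,0],[0.37,0.067,-0.81],1],
  ],
)

```text
time: 17.25
tool_pos: [0.4172, 0.1915, 0.0824]
tcp_rot: [1.787, 2.171, 0.504]
wrist_force: [0.3, 0.2, -1.8]
width: 0.135
```

```bash
python3 bm.py 5 | cut -c1-60; python3 - <<'E'
from h import *
R=tool(slant(ex,.45),ex); T=rack(.0014,-.014,.0106)+.067*-R[:,2]
go(T,R)
a=cv2.imread('pics/s5.png');b=cv2.imread('pics/t5.png')
r=lambda i,x,y,w,h:cv2.resize(i[y:y+h,x:x+w],(400,300),interpolation=cv2.INTER_CUBIC)
cv2.imwrite('pics/c5.png',np.hstack([r(a,200,100,96,72),r(b,150,185,96,72)]))
E
```

```text
grip rack -0.0405 -0.0138 0.0994 q [ 0.46 -0.26  2.5  -0.25 
tcp [0.4172 0.1915 0.0824] tilt 0.454
top 1144
  x -0.10 140 z [-0.057  0.096] y by z [(-0.04, np.float64(0
  x -0.08 114 z [-0.061  0.086] y by z [(-0.04, np.float64(0
  x -0.06 113 z [-0.062  0.09 ] y by z [(-0.04, np.float64(0
  x -0.04 122 z [-0.06   0.096] y by z [(-0.04, np.float64(0
  x -0.02 89 z [-0.07   0.095] y by z [(-0.04, np.float64(0.
  x 0.00 54 z [0.04  0.098] y by z [(0.04, np.float64(0.007)
  x 0.02 35 z [0.057 0.101] y by z [(0.04, np.float64(0.028)
  x 0.04 74 z [-0.059  0.098] y by z [(-0.04, np.float64(0.0
  x 0.06 99 z [-0.06   0.087] y by z [(-0.04, np.float64(0.0
  x 0.08 52 z [-0.039  0.09 ] y by z [(-0.04, np.float64(0.0
scene 481
  x -0.10 75 z [-0.056  0.074] y by z [(-0.04, np.float64(-0
  x -0.08 59 z [-0.063  0.077] y by z [(-0.04, np.float64(-0
  x -0.06 73 z [-0.063  0.081] y by z [(-0.04, np.float64(-0
  x -0.04 66 z [-0.061  0.08 ] y by z [(-0.04, np.float64(-0
  x -0.02 80 z [-0.064  0.081] y by z [(-0.04, np.float64(-0
  x 0.00 39 z [-0.048  0.082] y by z [(-0.04, np.float64(-0.
  x 0.02 29 z [0.054 0.078] y by z [(0.04, np.float64(0.0246
  x 0.04 21 z [0.06  0.083] y by z [(0.08, np.float64(-0.012
  x 0.06 14 z [0.068 0.084] y by z [(0.08, np.float64(-0.013
  x 0.08 9 z [0.066 0.078] y by z [(0.08, np.float64(-0.0161
turn frac [-0.0022  0.0027  0.0004] deg 0.3 shift frac [ 0.042  0.005 -0.12 ] t 17.35 w 0.133 F [-0.2  0.1 -2.3]
```

View pics/c5.png

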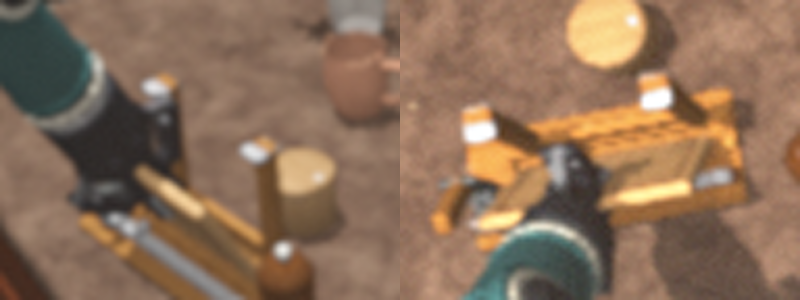

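The board is in front of the posts with its top below hook height, and its lower edge is over the groove. I'll lower the last centimetre.

Emit:
move_arm(
  deltas=[
    [[0,0,0],[0.01,0,-0.04],1],
    [[0,0,0],[0.03,0,-0.08],1],
    [[0,0,0],[0.04,0.005,-0.105],1],
    [[0,0,0],[0.04,0.005,-0.105],1],
  ],
)

```text
time: 17.85
tool_pos: [0.4232, 0.1925, 0.074]
tcp_rot: [1.784, 2.168, 0.508]
wrist_force: [-0.7, -5.7, 6.5]
width: 0.134
```

```bash
python3 - <<'E'
from h import *
R=tool(slant(ex,.45),ex); T=rack(.0014,-.014,.0106)+.067*-R[:,2]
grip();go(T,R)
E
```

```text
grip rack -0.0344 -0.0141 0.091 q [ 0.46 -0.23  2.5  -0.27  0.44  0.48] F [-0.7 -5.7  6.5] w 0.134 t 17.85
turn frac [-0.0027  0.0049  0.0004] deg 0.5 shift frac [-0.017 -0.003 -0.031] t 17.85 w 0.134 F [-0.7 -5.7  6.5]
```

```bash
python3 - <<'E'
from h import *
s=status.read_state();Rc=Ro.from_rotvec(s['tcp_rot'])
for i,th in enumerate(np.linspace(.45,-.03,8)):
    R=tool(slant(ex,th),ex); b=rack(.0034+.0012*i/7,-.0142,.0097+.006*abs(np.sin(th)))
    T=b-.068*R[:,2]
    print(round(th,3),((Ro.from_matrix(R)*Rc.inv()).as_rotvec()/(np.pi/2)).round(3),((T-s['tool_pos'])/.1).round(3))
E
```

```text
0.45 [-0.003  0.005  0.   ] [-0.001 -0.002 -0.005]
0.381 [-0.011  0.048  0.   ] [0.042 0.007 0.011]
0.313 [-0.02   0.091  0.001] [0.087 0.016 0.022]
0.244 [-0.028  0.133  0.001] [0.133 0.025 0.031]
0.176 [-0.036  0.176  0.001] [0.179 0.034 0.037]
0.107 [-0.045  0.219  0.001] [0.226 0.043 0.04 ]
0.039 [-0.053  0.262  0.001] [0.273 0.052 0.039]
-0.03 [-0.062  0.305  0.001] [0.321 0.062 0.039]
```

Emit:
move_arm(
  deltas=[
    [[-0.011,0.048,0],[0.042,0.007,0.016],1],
    [[-0.02,0.091,0],[0.087,0.016,0.027],1],
    [[-0.028,0.133,0],[0.133,0.025,0.036],1],
    [[-0.036,0.176,0],[0.179,0.034,0.042],1],
    [[-0.036,0.176,0],[0.179,0.034,0.042],1],
  ],
)

```text
time: 18.48
tool_pos: [0.4425, 0.1964, 0.0784]
tcp_rot: [1.921, 2.334, 0.208]
wrist_force: [-2.0, -0.9, 11.9]
width: 0.133
```

```bash
python3 - <<'E'
from h import *
grip()
s=status.read_state();Rc=Ro.from_rotvec(s['tcp_rot'])
for i,th in enumerate(np.linspace(.176,-.03,4)):
    R=tool(slant(ex,th),ex); b=rack(.004+.0006*i/3,-.0142,.0097+.006*abs(np.sin(th)))
    T=b-.068*R[:,2]
    print(round(th,3),((Ro.from_matrix(R)*Rc.inv()).as_rotvec()/(np.pi/2)).round(3),((T-s['tool_pos'])/.1).round(3))
E
```

```text
grip rack -0.0097 -0.0139 0.0971 q [ 0.39 -0.05  2.27 -0.05  0.75  0.23] F [-2.  -0.9 11.9] w 0.133 t 18.475
0.176 [-0.001  0.     0.001] [-0.015 -0.006 -0.007]
0.107 [-0.009  0.043  0.001] [ 0.032  0.004 -0.005]
0.039 [-0.018  0.086  0.001] [ 0.08   0.013 -0.005]
-0.03 [-0.026  0.129  0.001] [ 0.128  0.022 -0.006]
```

Emit:
move_arm(
  deltas=[
    [[-0.009,0.043,0],[0.045,0.008,0.01],1],
    [[-0.018,0.086,0],[0.09,0.017,0.01],1],
    [[-0.026,0.129,0],[0.138,0.026,0.01],1],
    [[-0.026,0.129,0],[0.138,0.026,0.01],1],
    [[-0.026,0.129,0],[0.138,0.026,0.01],1],
  ],
)

```text
time: 19.1
tool_pos: [0.4557, 0.1988, 0.0787]
tcp_rot: [-1.985, -2.412, 0.033]
wrist_force: [1.3, -0.1, 7.5]
width: 0.133
```

```bash
python3 bm.py 6 |cut -c1-100; python3 - <<'E'
from h import *
a=cv2.imread('pics/s6.png');b=cv2.imread('pics/t6.png')
r=lambda i,x,y,w,h:cv2.resize(i[y:y+h,x:x+w],(400,300),interpolation=cv2.INTER_CUBIC)
cv2.imwrite('pics/c6.png',np.hstack([r(a,200,100,96,72),r(b,150,185,96,72)]))
E
```

```text
grip rack 0.0076 -0.0141 0.0977 q [0.36 0.1  2.1  0.01 0.97 0.16] F [ 1.3 -0.1  7.5] w 0.133 t 19.1
tcp [0.4557 0.1988 0.0787] tilt 0.028
top 734
  x -0.10 147 z [-0.079  0.074] y by z [(-0.04, np.float64(-0.0001)), (0, np.float64(-0.0002)), (0.0
  x -0.08 121 z [-0.081  0.075] y by z [(-0.04, np.float64(-0.0051)), (0, np.float64(-0.0061)), (0.0
  x -0.06 97 z [-0.06   0.075] y by z [(-0.04, np.float64(-0.0046)), (0, np.float64(-0.0064)), (0.04
  x -0.04 95 z [-0.06   0.074] y by z [(-0.04, np.float64(-0.0052)), (0, np.float64(-0.0061)), (0.04
  x -0.02 74 z [-0.06   0.075] y by z [(-0.04, np.float64(-0.0042)), (0, np.float64(-0.0065)), (0.04
  x 0.00 41 z [0.059 0.077] y by z [(0.08, np.float64(-0.0189))]
  x 0.06 49 z [-0.06   0.076] y by z [(-0.04, np.float64(-0.0035)), (0.04, np.float64(-0.0061)), (0.
scene 874
  x -0.10 126 z [-0.076  0.073] y by z [(-0.04, np.float64(0.0086)), (0, np.float64(0.0041)), (0.04,
  x -0.08 138 z [-0.079  0.071] y by z [(-0.04, np.float64(-0.0052)), (0, np.float64(-0.0055)), (0.0
  x -0.06 103 z [-0.061  0.071] y by z [(-0.04, np.float64(-0.0057)), (0, np.float64(-0.0067)), (0.0
  x -0.04 111 z [-0.06   0.071] y by z [(-0.04, np.float64(-0.0064)), (0, np.float64(-0.0061)), (0.0
  x -0.02 89 z [-0.06   0.073] y by z [(-0.04, np.float64(-0.0048)), (0, np.float64(-0.0062)), (0.04
  x 0.00 53 z [0.012 0.073] y by z [(0, np.float64(-0.0074)), (0.04, np.float64(-0.0068)), (0.08, np
  x 0.02 62 z [-0.014  0.072] y by z [(0, np.float64(-0.0068)), (0.04, np.float64(-0.0065)), (0.08, 
  x 0.04 73 z [-0.043  0.072] y by z [(-0.04, np.float64(-0.0062)), (0, np.float64(-0.0066)), (0.04,
  x 0.06 56 z [-0.058  0.071] y by z [(-0.04, np.float64(-0.0052)), (0, np.float64(-0.0064)), (0.04,
  x 0.08 35 z [-0.054  0.073] y by z [(-0.04, np.float64(-0.0029)), (0, np.float64(-0.0104)), (0.04,
```

View pics/c6.png

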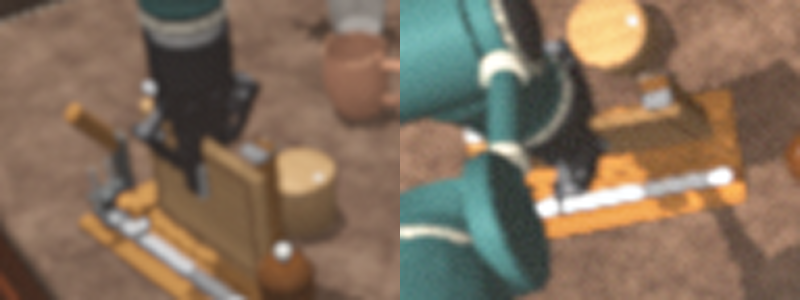

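The board stands upright in the groove with its top at z 0.139 (expected 0.138), in front of the posts and under the hooks (scene crop 210–270,130–260). I'll release and go up.

Emit:
move_arm(
  deltas=[
    [[0,0,0],[0,0,0],0.6],
    [[0,0,0],[0,0,0],0.3],
    [[0,0,0],[0,0,0],0.2],
    [[0,0,0],[0,0,0],0.2],
    [[0,0,0],[0,0,0],0.2],
  ],
)

```text
time: 19.82
tool_pos: [0.4525, 0.198, 0.0768]
tcp_rot: [-1.982, -2.409, 0.043]
wrist_force: [1.0, 0.1, 0.8]
width: 0.4
```

Emit:
move_arm(
  deltas=[
    [[0,0,0],[0,0,0.15],0.2],
    [[0,0,0],[0,0,0.4],0.2],
    [[0,0,0],[0,0,0.7],0.2],
    [[0,0,0],[0,0,1],0.2],
  ],
)

```text
time: 20.32
tool_pos: [0.4529, 0.1981, 0.179]
tcp_rot: [-1.982, -2.41, 0.041]
wrist_force: [0.0, -0.4, -0.2]
width: 0.398
```

Emit:
move_arm(
  deltas=[
    [[0,0,0],[0,0,0.4],0.2],
    [[0,0,0],[-0.2,0.1,0.6],0.2],
    [[0,0,0],[-0.4,0.3,0.6],-1],
    [[0,0,0],[-0.6,0.5,0.6],-1],
  ],
)

```text
time: 20.82
tool_pos: [0.3926, 0.2486, 0.2389]
tcp_rot: [-1.983, -2.409, 0.039]
wrist_force: [-0.2, 0.2, -0.8]
width: 0.812
```

```bash
python3 - <<'E'
from h import *
grip()
for n,f in(('top','t7'),('scene','s7')):
    snap(n,f)
    W,C=cloud(n,f,(150,100,130,150));Q=W-RO;x=Q@ex;y=Q@ey;z=W[:,2]
    g=(x>-.02)&(x<.02)&(y>-.07)&(y<.035)&(z>.03)&(z<.16)
    print(n,'board',g.sum(),'zmax',np.percentile(z[g],98).round(4) if g.any() else '', [(zz,np.median(x[g&(abs(z-zz)<.012)]).round(4),(g&(abs(z-zz)<.012)).sum()) for zz in(.05,.08,.11,.135)])
    g=(x>-.02)&(x<.012)&(abs(y)<.13)&(z>.05)&(z<.13);print(' y ext',np.percentile(y[g],[1,99]).round(3))
    g=(x>-.075)&(x<-.03)&(y>.06)&(y<.14)&(z>.1)&(z<.16);print(' handle',g.sum(),W[g].mean(0).round(4) if g.any() else '', 'rack y',np.median(y[g]).round(4))
R=tool(slant(ex,.4),ey); g=rack(-.039,.0976,.122)+R[:,2]*.019
go(g-R[:,2]*.09,R)
E
```

```text
grip rack -0.0446 0.0469 0.2579 q [ 0.5  -0.13  2.01  0.01  1.29  0.31] F [-0.2  0.2 -0.8] w 0.812 t 20.825
top board 259 zmax 0.141 [(0.05, np.float64(-0.0015), np.int64(30)), (0.08, np.float64(-0.0017), np.int64(37)), (0.11, np.float64(-0.002), np.int64(35)), (0.135, np.float64(0.002), np.int64(127))]
 y ext [-0.1    0.104]
 handle 36 [0.3874 0.2912 0.1297] rack y 0.0892
scene board 391 zmax 0.1396 [(0.05, np.float64(-0.0008), np.int64(76)), (0.08, np.float64(-0.0004), np.int64(68)), (0.11, np.float64(0.0), np.int64(75)), (0.135, np.float64(0.0016), np.int64(95))]
 y ext [-0.101  0.096]
 handle 50 [0.3848 0.2917 0.1292] rack y 0.0904
turn frac [-0.1378 -0.2483  0.9887] deg 92.6 shift frac [-0.297  0.448 -0.509] t 20.925 w 0.969 F [ 0.1 -1.1 -0.2]
```

Emit:
move_arm(
  deltas=[
    [[-0.014,-0.025,0.1],[0,0.05,0],-1],
    [[-0.028,-0.05,0.2],[-0.1,0.1,0],-1],
    [[-0.042,-0.075,0.3],[-0.1,0.2,0],-1],
    [[-0.056,-0.1,0.4],[-0.2,0.3,0],-1],
    [[-0.07,-0.125,0.5],[-0.3,0.4,0],-1],
    [[-0.084,-0.15,0.6],[-0.3,0.42,0],-1],
    [[-0.098,-0.175,0.7],[-0.3,0.42,0],-1],
    [[-0.112,-0.2,0.8],[-0.3,0.42,0],-1],
    [[-0.126,-0.225,0.9],[-0.3,0.42,0],-1],
    [[-0.138,-0.248,0.989],[-0.3,0.42,0],-1],
    [[-0.138,-0.248,0.989],[-0.3,0.42,0],-1],
  ],
)

```text
time: 22.3
tool_pos: [0.3627, 0.2892, 0.2374]
tcp_rot: [-0.261, 2.729, 0.053]
wrist_force: [-0.6, -0.4, -0.6]
width: 1.001
```

```bash
python3 - <<'E'
from h import *
R=tool(slant(ex,.4),ey); g=rack(-.039,.095,.122)+R[:,2]*.019
grip();go(g-R[:,2]*.07,R);go(g,R)
for f0,n in (('s8','scene'),('t8','top')):
    snap(n,f0);W,C=cloud(n,f0,(150,90,130,160));Q=W-RO;x=Q@ex;y=Q@ey;z=W[:,2]
    for lo in(.06,.08,.1,.115,.13):
        g=(x>-.075)&(x<0)&(y>.05)&(y<.14)&(z>lo)&(z<lo+.015)
        if g.sum()>3: print(n,lo,g.sum(),'y',np.percentile(y[g],[5,50,95]).round(4),'x',np.median(x[g]).round(4))
E
```

```text
grip rack -0.0741 0.0926 0.2549 q [ 0.78 -0.38  2.26 -0.27  0.95 -0.85] F [-0.6 -0.4 -0.6] w 1.001 t 22.3
turn frac [0.     0.001  0.0028] deg 0.3 shift frac [ 0.071  0.039 -0.685] t 22.3 w 1.001 F [-0.6 -0.4 -0.6]
turn frac [0.     0.001  0.0028] deg 0.3 shift frac [ 0.339  0.092 -1.329] t 22.3 w 1.001 F [-0.6 -0.4 -0.6]
scene 0.06 26 y [0.0532 0.0929 0.1007] x -0.0154
scene 0.08 18 y [0.0561 0.0846 0.0929] x -0.0155
scene 0.1 24 y [0.0519 0.0881 0.093 ] x -0.0201
scene 0.115 24 y [0.0604 0.0908 0.094 ] x -0.0392
scene 0.13 22 y [0.059  0.0904 0.097 ] x -0.0471
top 0.06 18 y [0.0519 0.0915 0.0952] x -0.0155
top 0.08 14 y [0.0527 0.0882 0.1001] x -0.0129
top 0.1 27 y [0.0605 0.0892 0.1002] x -0.0202
top 0.115 19 y [0.0839 0.0892 0.0972] x -0.0318
top 0.13 18 y [0.0532 0.0898 0.0997] x -0.0373
```

Emit:
move_arm(
  deltas=[
    [[0,0,0],[0.04,0,-0.25],-1],
    [[0,0,0],[0.077,0.01,-0.5],-1],
    [[0,0,0],[0.077,0.01,-0.685],-1],
    [[0,0,0],[0.077,0.01,-0.685],-1],
  ],
)

```text
time: 22.9
tool_pos: [0.3698, 0.2901, 0.1667]
tcp_rot: [-0.263, 2.733, 0.049]
wrist_force: [0.1, 0.1, -0.4]
width: 1.002
```

Emit:
move_arm(
  deltas=[
    [[0,0,0],[0.07,0.013,-0.16],-1],
    [[0,0,0],[0.14,0.026,-0.33],-1],
    [[0,0,0],[0.21,0.04,-0.5],-1],
    [[0,0,0],[0.268,0.053,-0.64],-1],
    [[0,0,0],[0.268,0.053,-0.64],-0.5],
    [[0,0,0],[0.268,0.053,-0.64],0.2],
    [[0,0,0],[0.268,0.053,-0.64],1],
    [[0,0,0],[0.268,0.053,-0.64],1],
    [[0,0,0],[0.268,0.053,-0.64],1],
    [[0,0,0],[0.268,0.053,-0.64],1],
  ],
  grip_force=40,
)

```text
time: 24.15
tool_pos: [0.3975, 0.2968, 0.1054]
tcp_rot: [-0.264, 2.728, 0.054]
wrist_force: [-4.0, -0.9, 5.9]
width: 0.158
```

```bash
python3 -c "
from h import *
grip();print(status.read_state()['tool_pos'])"
```

```text
grip rack -0.0384 0.0933 0.1229 q [ 0.73 -0.16  2.35 -0.35  0.63 -0.78] F [-4.  -0.9  5.9] w 0.158 t 24.15
[0.3975415  0.29679436 0.1054128 ]
```

Emit:
move_arm(
  deltas=[
    [[0,0,0],[0,0,0.07],1],
    [[0,0,0],[0,0,0.15],1],
    [[0,0,0],[0,0,0.22],1],
    [[0,0,0],[0,0,0.22],1],
  ],
)

```text
time: 24.65
tool_pos: [0.3973, 0.2964, 0.1271]
tcp_rot: [-0.264, 2.729, 0.053]
wrist_force: [2.5, 0.5, -1.7]
width: 0.16
```

Emit:
move_arm(
  deltas=[
    [[0,0,0],[0.02,-0.1,0],1],
    [[0,0,0],[0.05,-0.23,0],1],
    [[0,0,0],[0.075,-0.37,0],1],
    [[0,0,0],[0.1,-0.51,0],1],
    [[0,0,0],[0.13,-0.65,0],1],
    [[0,0,0],[0.155,-0.78,0],1],
    [[0,0,0],[0.175,-0.88,0],1],
    [[0,0,0],[0.175,-0.88,0],1],
  ],
)

```text
time: 25.65
tool_pos: [0.415, 0.2079, 0.1267]
tcp_rot: [-0.262, 2.728, 0.054]
wrist_force: [1.7, 2.4, -1.2]
width: 0.163
```

```bash
python3 -c "
from h import *
grip();print(status.read_state()['tool_pos'])"
```

```text
grip rack -0.0385 0.0026 0.1441 q [ 0.5  -0.3   2.41 -0.2   0.65 -1.13] F [ 1.7  2.4 -1.2] w 0.163 t 25.65
[0.41501467 0.20785737 0.12665131]
```

Emit:
move_arm(
  deltas=[
    [[0,0,0],[0,0,-0.07],1],
    [[0,0,0],[0,0,-0.14],1],
    [[0,0,0],[0,0,-0.2],1],
    [[0,0,0],[0,0,-0.2],1],
    [[0,0,0],[0,0,-0.2],0.5],
    [[0,0,0],[0,0,-0.2],0],
    [[0,0,0],[0,0,-0.2],-1],
    [[0,0,0],[0,0,-0.2],-1],
    [[0,0,0],[0,0,-0.2],-1],
  ],
)

```text
time: 26.78
tool_pos: [0.4146, 0.2083, 0.1065]
tcp_rot: [-0.264, 2.729, 0.053]
wrist_force: [0.1, 0.6, -0.5]
width: 1.002
```

Emit:
move_arm(
  deltas=[
    [[0,0,0],[0,0,0.2],-1],
    [[0,0,0],[-0.1,0,0.5],-1],
    [[0,0,0],[-0.2,0,0.8],-1],
    [[0,0,0],[-0.3,0,1],-1],
  ],
)

```text
time: 27.28
tool_pos: [0.3849, 0.2086, 0.2084]
tcp_rot: [-0.263, 2.727, 0.054]
wrist_force: [-0.6, -0.7, 0.3]
width: 1.005
```

Emit:
move_arm(
  deltas=[
    [[0,0,0],[0,0.4,0.4],-1],
    [[0,0,0],[0,0.7,0.5],-1],
    [[0,0,0],[0,1,0.5],-1],
  ],
)

```text
time: 27.65
tool_pos: [0.3853, 0.3101, 0.2588]
tcp_rot: [-0.263, 2.726, 0.056]
wrist_force: [0.6, -1.2, -1.3]
width: 0.997
```

Emit:
move_arm(
  deltas=[
    [[0,0,0],[0,0.5,0],-1],
    [[0,0,0],[0,1,0],-1],
    [[0,0,0],[0,1,0],-1],
    [[0,0,0],[0,1,0],-1],
  ],
)

```text
time: 28.15
tool_pos: [0.3843, 0.4078, 0.2558]
tcp_rot: [-0.265, 2.73, 0.051]
wrist_force: [0.2, 0.7, -0.4]
width: 0.995
```

```bash
python3 - <<'E'
from h import *
grip()
for n,f in(('top','t9'),('scene','s9')):
    snap(n,f)
    W,C=cloud(n,f,(150,100,130,150));Q=W-RO;x=Q@ex;y=Q@ey;z=W[:,2]
    g=(x>-.008)&(x<.02)&(y>-.07)&(y<.035)&(z>.03)&(z<.16)
    print(n,'board zmax',np.percentile(z[g],98).round(4), [(zz,np.median(x[g&(abs(z-zz)<.012)]).round(4)) for zz in(.05,.08,.11,.135)])
    g=(x>-.008)&(x<.012)&(abs(y)<.13)&(z>.05)&(z<.13);print(' y ext',np.percentile(y[g],[1,99]).round(3))
    for lo in(.1,.115,.13):
        g=(x>-.075)&(x<-.012)&(abs(y)<.04)&(z>lo)&(z<lo+.03);print(' handle',lo,g.sum(),np.median(x[g]).round(4),np.median(y[g]).round(4),z[g].max().round(4))
for n,bx in(('mill',(235,205,40,40)),('salt',(185,178,35,28)),('jar',(310,170,40,35))):
    o=[]
    for f in('top0','t9'):
        W,C=cloud('top',f,bx);z=W[:,2];g=z>{'mill':.1,'salt':.045,'jar':.075}[n];g&=(z<.2);o.append(np.median(W[g],0).round(4))
    print(n,*o)
a=cv2.imread('pics/s9.png');b=cv2.imread('pics/t9.png')
r=lambda i,x,y,w,h:cv2.resize(i[y:y+h,x:x+w],(400,300),interpolation=cv2.INTER_CUBIC)
cv2.imwrite('pics/c9.png',np.hstack([r(a,205,105,96,72),r(b,155,185,96,72)]))
E
```

```text
grip rack -0.0298 0.2047 0.2733 q [ 0.93 -0.16  2.05 -0.33  0.97 -0.68] F [ 0.2  0.7 -0.4] w 0.995 t 28.15
top board zmax 0.1411 [(0.05, np.float64(-0.0011)), (0.08, np.float64(-0.0013)), (0.11, np.float64(-0.0011)), (0.135, np.float64(0.0028))]
 y ext [-0.1    0.062]
 handle 0.1 31 -0.0274 -0.0042 0.1296
 handle 0.115 42 -0.0407 -0.0031 0.1449
 handle 0.13 34 -0.0475 -0.0009 0.1482
scene board zmax 0.1398 [(0.05, np.float64(-0.0003)), (0.08, np.float64(-0.0004)), (0.11, np.float64(-0.0003)), (0.135, np.float64(0.0004))]
 y ext [-0.101  0.061]
 handle 0.1 37 -0.0337 -0.0045 0.1284
 handle 0.115 43 -0.0453 -0.0037 0.1441
 handle 0.13 30 -0.0505 -0.0032 0.1466
mill [0.4326 0.004  0.1337] [0.4327 0.0035 0.1328]
salt [0.5489 0.1975 0.0573] [0.55   0.198  0.0573]
jar [ 0.5663 -0.2528  0.0848] [ 0.5664 -0.2528  0.0845]
```

View pics/c9.png

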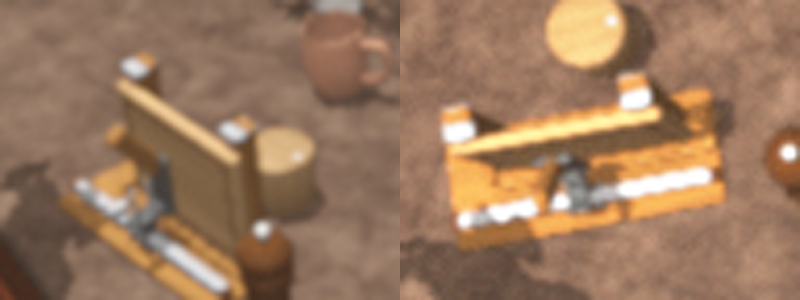

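The board stands under both hooks with the keeper down in front of it. The keeper plate is at top crop (575,180), and its handle top is at the same height as at the start. Mill, salt and jar are unmoved. I'm handing in.

```bash
python3 -c "
from h import *
print(order.finish_job(), status.read_state()['time'])"
```

```text
the job is handed in; nothing more can be done
the job is handed in; nothing more can be done
```

The board is in the rack, standing upright under both hooks, with the keeper shut in front of it. I handed the job in at about 28 s of robot time, with no verdict reported.

**What I did:** I lifted the keeper over the bump, set it down at the open end, and drew the board off its stand along its slant. I then put it in the groove at a slant, straightened it and let go. Last, I carried the keeper back over the bump and let it down in front of the board.

**Last checks:**
- **Board:** its top edge is at z of about 0.140 m (expected 0.138 m). It stands almost vertical, about 5 mm or more under the hook tips, not leaning back against the posts.
- **Keeper:** it is on the shut side, and the gripper opened at nearly the same height as at the first grasp. The handle's top also reads its starting height within about 2 mm.
- **Mill, salt and jar:** their positions agree with the start to about 1 mm.
- **Robot:** the gripper is clear, touching nothing.

**What went wrong or disagreed:**
- **Hook contact:** on the first approach I lowered the board straight down onto the tops of the hooks. The wrist force reached about 80 N against the 120 N limit, and the board slipped about 27 mm in the grip. I backed off, measured it again and brought it in from the front. I did not check the hooks or the board's edge for marks.
- **Keeper position:** after each release the cameras placed the keeper's handle about 6 to 7 mm short of where the gripper had left it. At the open end that puts the keeper about at the 0.088 clearance mark, and the board still went in freely. I did not find the cause.

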